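Isolate the jar carousel, index the red-lidded jar to the front and hold it

ROBOT

A 7-joint arm with a two-finger parallel gripper is mounted at the origin on the work surface; the furniture and walls round the work are solid. World frame = base frame: x ahead of the robot, y to its left, z up, the work surface at z = 0. Lengths are in m, angles in degrees, forces in N, time in s.
With the tool pointing down it reaches from about 0.425 to 0.825 m from the base axis. Payload 3.6 kg.
Tool frame: the origin (TCP) lies midway between the tips of the shut fingers; the grasp point (between the pads) lies 19 mm behind it; z points along the fingers, y is the line along which they close (so a half turn about z gives the same grasp; the last joint's range is limited). The gripper opens to 93 mm and grips with 3 to 60 N. Pads are 15 mm wide; open, the fingers measure 128 mm over their backs; the gripper's body (75 mm by 188 mm) begins 65 mm behind the grasp point.
Start: joints at [71.305, 35.231, -0.722, 81.555, 0.464, 63.22, -2.315], TCP at [0.192, -0.621, 0.191] pointing down, gripper open.
Joint ranges: [-178.69, 178.69], [-17.37, 117.87], [-77.05, 75.6], [15.02, 138.74], [-78.02, 258.01], [0.78, 113.62], [-162.83, 162.83]. Speed limits (degrees/s): [159.86, 159.86, 180, 180, 180, 180, 180].

INTERFACE

Orientations are given as a 3x3 rotation matrix whose columns are the frame's x, y, z axes.
In Python, from bench import env, ik, read_camera, close_job gives the robot as it stands. Calls block until the motion is done:
- env.move_ptp(position, orientation): joint-space move of the TCP to a pose.
- env.move_l(position, orientation=None, speed=0.15, f_stop=None): straight line of the TCP; orientation=None keeps the orientation; speed is the mean speed in m/s. With f_stop (N) it stops when the force on the tool has changed by that much, and returns True; else False.
- env.goto_joints(angles): joint-space move.
- env.grip(opening): finger opening in m; the grip force is fixed at half the most; returns when the fingers have stopped.
- env.pause(seconds).
- ik(position, orientation): joint angles nearest the present ones, or None.
- read_camera(name): name is "scene" or "top" or "wrist"; returns a dict with "color" (400x640x3 uint8, blue, green, red), "fx", "fy", "cx", "cy" (pixels), "xyz" and "orientation" of the camera in the world. Camera axes: x right, y down, z forward; pixel columns grow to the right and rows downward; lengths in m; the calibration is good to about 2 mm. A picture is of the moment at which its call begins. There is no depth.
A pose or a line that the arm cannot do raises env.PlanningError and nothing moves.
- close_job(): hands the job in; it is judged then, once.
Readings, each from a call of its own:
- env.get_time_s(): time.
- env.get_q(): joint angles.
- env.get_qd(): joint speeds.
- env.get_joint_torque(): joint torques, N m.
- env.get_tcp_pos(): TCP position.
- env.get_tcp_rot(): TCP orientation.
- env.get_force(): force on the tool from outside, world axes, zero at the start.
- env.get_wrist_torque(): the same for the moment, N m.
- env.get_gripper_width(): finger opening in m.
- env.get_grasp_force(): force on a finger pad.
Only numpy, scipy, OpenCV 4.12 (cv2) and the standard library are available. Lean on these libraries where they do the work, as an engineer would, in place of code of your own. Each camera call takes 0.05 s, during which the arm holds its last target. There are 200 camera calls.

TASK

Switch off the motorised jar carousel by flipping its isolator lever all the way from the green mark over to the red mark, and leave it off. Only then turn the carousel by hand until the jar with the red lid stands at the front, squarely in line with the yellow pointer, and finish while still firmly holding the carousel still there; do not let go. Leave the other things on the bench where they are.

Things in the scene. Friction and masses are not known exactly. Their poses are not given: they have to be found in the camera images.
- isolator_base: fixed grey isolator box on the bench, 120 (x) x 60 (y) x 28 mm, origin at the centre of its underside. A green bar lies across its top at its -x end (48 mm from the centre), a red bar at its +x end. The lever pivots about the box's y axis, 35 mm above the bench at the box's centre.
- isolator (a joint): angle of the isolator lever, rad: 0 = on, leaning 0.6 rad towards the box's -x end (green); 1.2 = off, leaning 0.6 rad towards its +x end (red). Upright is 0.6. It is over-centre: its weighted ball makes it fall to whichever end it leans to. About 1 N at the ball moves it, sideways push on the ball is enough.
- isolator_tip (a point): centre of the black ball (26 mm diameter) at the end of the isolator lever, 75 mm from the pivot; the steel rod below it is 10 mm thick. The ball's centre stands 97 mm above the bench at either end, 110 mm when upright.
- carousel_base: fixed round grey foot of the carousel, 230 mm across, origin at the centre of its underside on the bench, on the carousel's axis. Its own -x direction is its front, where a yellow pointer block (24 mm wide, 34 mm high, with a black line on top) stands at its rim, 104 to 130 mm from the axis, just outside the tray. A black gear motor lies at its +x side.
- carousel: turntable: plywood tray 204 mm across, underside 34 mm and floor 43 mm above the bench, with an 18 mm post and a black bar handle on top. Turned by hand either way about the vertical axis of carousel_base; no stop within a full turn; stays where it is left (drag about 0.1 N m). Four jars are fixed on it every 90 degrees. Origin on the axis, 34 mm above the bench.
- handle (a point): centre of the black bar handle on top of the carousel's post, on the axis, 169 mm above the bench. The bar is 72 mm long along its x axis, 16 mm thick along its y axis and 36 mm tall (its top is 187 mm above the bench). It turns with the carousel. Its -x direction points to the red-lidded jar.
- jar_red (a point): the marked jar, red lid, paper label, 52 mm diameter and 78 mm tall, fixed to the carousel (a point of it), its axis 70 mm from the carousel's axis; the point is the centre of its underside, 46 mm above the bench; its top is 124 mm above the bench. The other three jars are alike but have white lids.
- spirit_level: grey metal spirit level, 231 mm long (bystander, loose, leave it alone)
- sanding_block: brown and tan sanding block, 112 mm (bystander, loose, leave it alone)
- offcut_2: wood offcut, 50x90x30 mm (bystander, loose, leave it alone)

How it is judged (in metres and radians):
On the way, in this order (a step that is already met when the one before it is completed fails the run):
1. the isolator lever is fully over at red (off) (value of joint isolator above 1.05 rad), for 0.2 s.
2. the red-lidded jar stands in line with the yellow pointer, the carousel still and held (y of jar_red in the frame of carousel_base between -0.011 and 0.011 m and x of jar_red in the frame of carousel_base below -0.05 m and contact force between the fingers and carousel above 1.5 N and angular speed of carousel below 0.08 rad/s), for 0.2 s.
At the end, for the whole second after the job is handed in: The isolator lever is off (over 1.05 rad); the red-lidded jar's centre lies on the front side within 11 mm of the pointer's centre line (about 9 degrees); the carousel is at rest and the gripper's fingers hold it with more than 1.5 N (all of step 2 and value of joint isolator above 1.05 rad); the arm keeps its last pose, push and grip.
It fails at once if the carousel is turned (marked jar moved over 20 mm) while the isolator is on (value of joint isolator below 0.6 rad and distance of jar_red from where it was at the start of the episode above 0.02 m).
It fails at once if a loose bystander is moved more than 30 mm (distance of any of spirit_level, sanding_block, offcut_2 from where it was at the start of the episode above 0.03 m).
It also fails if it takes over 58 s, if anything falls off the work surface, if the arm or the gripper's body presses on something with over 40 N, if the wrist force passes 120 N, or if a joint passes its speed limit or range.

## Working session

There is one attempt and no reset: what is moved stays moved. The work goes in short steps, each a Python script; the robot and the scene stay as the last script left them, time stands still between calls to the robot, and variables do not carry over. Pictures are saved under pics/ and viewed, at most 10 in all, crops included, and the job is handed in when it is done.

```bash
mkdir -p pics; python3 - <<'E'
from bench import env, read_camera
import cv2,numpy as np
for n in ("scene","top"):
    c=read_camera(n); cv2.imwrite(f"pics/{n}0.png",c["color"])
    print(n,c["fx"],c["fy"],c["cx"],c["cy"],c["xyz"],np.round(c["orientation"],4).tolist())
print(env.get_time_s(),env.get_tcp_rot())
E
```

```text
scene 379.4301997306238 379.4301997306238 319.40903136575173 204.9972063850923 [-0.049894    0.50551534  0.79756745] [[-0.6907, -0.4732, 0.5469], [-0.7232, 0.4496, -0.5243], [0.0022, -0.7576, -0.6527]]
top 378.7173792904935 378.7173792904935 325.62039533792137 198.24584280928744 [ 0.32814789 -0.05023004  1.39928575] [[0.0148, -0.9926, 0.1208], [-0.9999, -0.0142, 0.0055], [-0.0038, -0.1209, -0.9927]]
0.1 [[ 9.55374863e-01  2.95395308e-01 -6.94689621e-04]
 [ 2.95396123e-01 -9.55372435e-01  2.15401355e-03]
 [-2.74018205e-05 -2.26309902e-03 -9.99997439e-01]]
```

View pics/scene0.png

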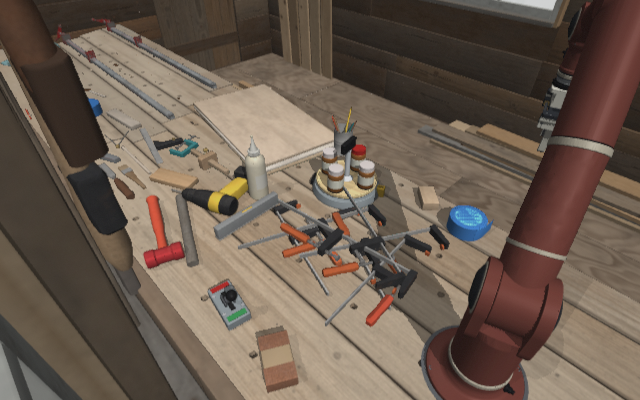

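View pics/top0.png

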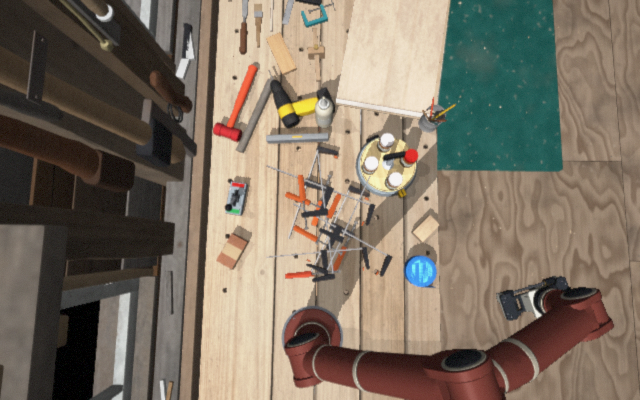

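The scene view shows the isolator at about (230,300) and the carousel at (346,175). In the top view they are at (235,198) and (386,166), with the yellow pointer near (402,194). I'll enlarge crops of both.

```bash
cat > h.py <<'E'
import numpy as np, cv2
from bench import env, ik, read_camera, close_job
def proj(c,P):
    p=(np.atleast_2d(P)-c["xyz"])@np.array(c["orientation"])
    return np.c_[c["fx"]*p[:,0]/p[:,2]+c["cx"],c["fy"]*p[:,1]/p[:,2]+c["cy"]]
def ray(c,u,v):
    return np.array(c["orientation"])@[(u-c["cx"])/c["fx"],(v-c["cy"])/c["fy"],1]
def atz(c,u,v,z):
    d=ray(c,u,v); return c["xyz"]+d*(z-c["xyz"][2])/d[2]
def tri(obs):
    A=np.zeros((3,3));b=np.zeros(3)
    for c,u,v in obs:
        d=ray(c,u,v);d/=np.linalg.norm(d);M=np.eye(3)-np.outer(d,d);A+=M;b+=M@np.array(c["xyz"])
    return np.linalg.solve(A,b)
E
python3 - <<'E'
from h import *
s=cv2.imread("pics/scene0.png");t=cv2.imread("pics/top0.png")
r=lambda im,x,y,w,h:cv2.resize(im[y:y+h,x:x+w],(400,300),interpolation=cv2.INTER_CUBIC)
cv2.imwrite("pics/crop0.png",np.vstack([np.hstack([r(s,300,130,100,75),r(s,180,265,100,75)]),np.hstack([r(t,340,125,100,75),r(t,190,160,100,75)])]))
E
```

```text
(no output)
```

View pics/crop0.png

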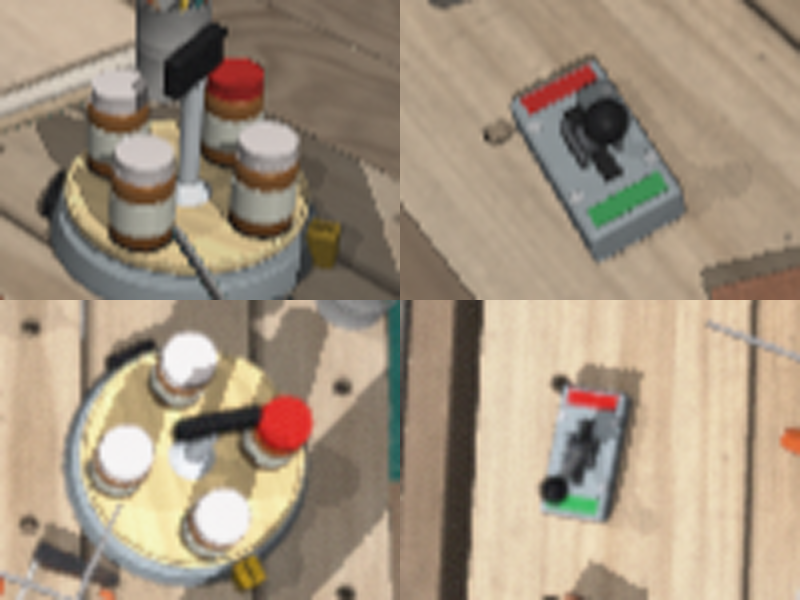

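```bash
python3 - <<'E'
from h import *
S=read_camera("scene");T=read_camera("top")
np.set_printoptions(precision=4,suppress=True)
o={"handle":((349.25,145),(394,155.75)),"redlid":((359.25,149.5),(411.25,155)),"ptr":((380.75,187),(402.5,193)),
"ball":((231.75,295.5),(228.75,207.5)),"red":((219.5,287),(238.5,184.75)),"green":((236.75,315),(233.75,211.5))}
for k,(a,b) in o.items():
    p=tri([(S,*a),(T,*b)]); print(k,p,proj(S,p)-a,proj(T,p)-b)
# tray circle centre: fit circle of foot (top view edge) via projecting
for k,z in(("handle",.169),("redlid",.124),("ptr",.034),("ball",.097),("red",.03),("green",.03)):
    print(k,atz(S,*o[k][0],z),atz(T,*o[k][1],z))
E
```

```text
handle [ 0.6238 -0.2688  0.1651] [[-0.058  -0.0084]] [[0.0336 0.0437]]
redlid [ 0.6399 -0.3386  0.1108] [[-0.2128 -0.0296]] [[0.1236 0.165 ]]
ptr [ 0.5196 -0.3219  0.0286] [[0.5042 0.0644]] [[-0.2605 -0.3728]]
ball [0.4508 0.2935 0.0927] [[0.5275 0.0685]] [[-0.2516 -0.229 ]]
red [0.5422 0.2801 0.0234] [[0.7155 0.0911]] [[-0.3644 -0.3219]]
green [0.4441 0.294  0.024 ] [[1.301 0.157]] [[-0.611  -0.5707]]
handle [ 0.6195 -0.2641  0.169 ] [ 0.6231 -0.268   0.169 ]
redlid [ 0.626  -0.3227  0.124 ] [ 0.6373 -0.3352  0.124 ]
ptr [ 0.517  -0.3152  0.034 ] [ 0.5175 -0.3217  0.034 ]
ball [0.4488 0.2955 0.097 ] [0.4496 0.2914 0.097 ]
red [0.5386 0.2831 0.03  ] [0.54   0.2771 0.03  ]
green [0.4427 0.2976 0.03  ] [0.4416 0.2902 0.03  ]
```

```bash
python3 - <<'E'
from h import *
np.set_printoptions(precision=4,suppress=True)
def R(deg): # tool y axis at angle deg-90, x at deg
    a=np.radians(deg); c,s=np.cos(a),np.sin(a); return np.array([[c,s,0],[s,-c,0],[0,0,-1.]])
p=env.get_tcp_pos()
env.move_l([p[0],p[1],0.36],speed=.2)
env.grip(0.0)
env.move_ptp([0.56,-0.25,0.42],R(0))
c=read_camera("wrist");cv2.imwrite("pics/w1.png",c["color"]);np.savez("w1.npz",**{k:v for k,v in c.items() if k!="color"})
print(env.get_time_s(),env.get_q(),c["xyz"])
for d in range(-180,180,15):
    j=ik([.622,-.267,.16],R(d)); print(d, None if j is None else np.round(j,0))
E
```

```text
4.6 [ 25.8536  26.137   -6.9657  61.3699   3.1153  92.6779 -70.4108] [ 0.6313 -0.252   0.6151]
-180 [ 47.  48. -53.  78.  39.  73.  82.]
-165 [ 51.  53. -66.  78.  48.  79.  91.]
-150 [ 51.  53. -66.  78.  48.  79. 106.]
-135 [ 51.  53. -66.  78.  48.  79. 121.]
-120 [  -1.   46.   45.   80.  -33.   68. -162.]
-105 [  11.   40.   20.   79.  -14.   63. -162.]
-90 [  15.   40.   11.   79.   -8.   62. -152.]
-75 [  17.   39.    8.   79.   -6.   62. -139.]
-60 [  19.   39.    5.   79.   -4.   62. -126.]
-45 [  21.   39.    1.   79.   -1.   62. -113.]
-30 [ 22.  39.  -1.  79.   1.  62. -99.]
-15 [ 24.  39.  -4.  79.   3.  62. -86.]
0 [ 25.  39.  -7.  79.   5.  62. -72.]
15 [ 26.  40.  -9.  79.   7.  62. -59.]
30 [ 28.  40. -12.  79.   9.  63. -45.]
45 [ 29.  40. -15.  79.  11.  63. -32.]
60 [ 31.  40. -18.  78.  13.  63. -19.]
75 [ 33.  41. -22.  78.  16.  64.  -6.]
90 [ 35.  41. -25.  78.  18.  64.   7.]
105 [ 36.  42. -28.  78.  20.  65.  21.]
120 [ 38.  42. -32.  78.  23.  66.  34.]
135 [ 39.  43. -35.  78.  25.  67.  47.]
150 [ 41.  44. -38.  78.  28.  68.  60.]
165 [ 42.  45. -42.  78.  30.  69.  73.]
```

View pics/w1.png

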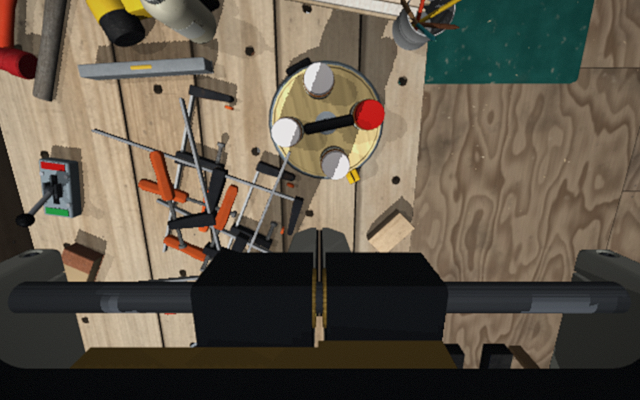

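The wrist view shows the handle at (328,124), the red lid at (369,114), the white lids at (319,79), (286,131) and (335,165), and the pointer at (353,176). I'll fit the carousel pose, then flip the lever.

```bash
cat >> h.py <<'E'
np.set_printoptions(precision=4,suppress=True)
def R(deg):
    a=np.radians(deg); c,s=np.cos(a),np.sin(a); return np.array([[c,s,0],[s,-c,0],[0,0,-1.]])
E
python3 - <<'E'
from h import *
W=dict(np.load("w1.npz")); T=read_camera("top")
L=[(W,[(369,114),(319,79),(286,131),(335,165)],(328,124),(353,175)),
   (T,[(411.25,155),(387,140.5),(371.25,163),(395,179)],(394,155.75),(402.5,193))]
for c,l,h,p in L:
    P=np.array([atz(c,*q,.122)[:2] for q in l]); m=P.mean(0); v=P-m
    print("axis",m,"r",np.hypot(*v.T),"ang",np.degrees(np.arctan2(v[:,1],v[:,0]))); 
    h=atz(c,*h,.185)[:2]; q=atz(c,*p,.034)[:2]; w=q-m
    print(" handle",h,"ptr",q,np.hypot(*w),np.degrees(np.arctan2(w[1],w[0])))
print("tri handle",tri([(W,328,124),(T,394,155.75)]),"ball",tri([(W,25,220),(T,228.75,207.5)]))
# lever
env.move_ptp([0.40,0.296,0.25],R(-8))
env.move_l([0.408,0.296,0.085],speed=.15,f_stop=8)
u=np.array([.99,-.139]);s=np.array([.408,.2985])
f=env.move_l([*(s+u*.115),0.085],speed=.06,f_stop=15)
print(f,env.get_tcp_pos(),env.get_force(),env.get_time_s())
p=env.get_tcp_pos()
env.move_l([*(p[:2]-u*.03),0.085],speed=.15)
env.move_l([*(p[:2]-u*.03),0.25],speed=.2)
c=read_camera("scene")["color"];cv2.imwrite("pics/s2.png",c)
E
```

```text
axis [ 0.6235 -0.2666] r [0.0688 0.0683 0.0686 0.0699] ang [ -78.2497   11.1776  100.383  -168.9582]
 handle [ 0.6232 -0.2658] ptr [ 0.521  -0.3214] 0.11626056454844971 -151.89973634285118
axis [ 0.6217 -0.2663] r [0.0712 0.0676 0.0697 0.0696] ang [ -76.9194   11.8124  101.4829 -169.3975]
 handle [ 0.6192 -0.2651] ptr [ 0.5175 -0.3217] 0.1179876863241874 -151.97237747429367
tri handle [ 0.6227 -0.2668  0.172 ] ball [0.4502 0.2912 0.0995]
False [0.5215 0.2827 0.0851] [ 0.2208 -0.5957  0.0781] 10.0917
```

View pics/s2.png

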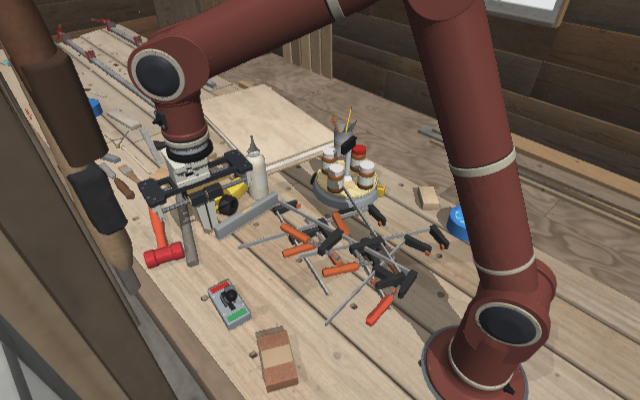

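The lever looks unchanged, with its ball still near (231,295). I'll check that against projections.

```bash
python3 - <<'E'
from h import *
S=read_camera("scene");T=read_camera("top")
for P in ([.450,.293,.097],[.533,.281,.097],env.get_tcp_pos()): print(proj(S,P),proj(T,P))
r=lambda im,x,y,w,h:cv2.resize(im[y:y+h,x:x+w],(400,300),interpolation=cv2.INTER_CUBIC)
cv2.imwrite("pics/c3.png",np.hstack([r(S["color"],180,265,100,75),r(T["color"],190,160,100,75)]))
E
```

```text
[[232.3823 294.5135]] [[228.3042 207.3907]]
[[216.762  270.3733]] [[232.8347 183.7219]]
[[212.6511 235.2424]] [[218.3396 189.2764]]
```

View pics/c3.png

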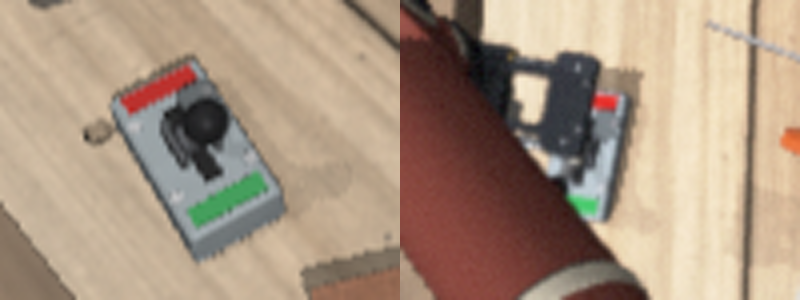

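```bash
python3 - <<'E'
from h import *
u=np.array([.99,-.139]);s=np.array([.408,.2985])
print(env.get_gripper_width())
env.move_l([*s,0.25],speed=.25)
print(env.move_l([*s,0.085],speed=.15,f_stop=8),env.get_tcp_pos())
ims=[]
def snap():
    im=read_camera("scene")["color"][225:325,160:290]; ims.append(cv2.resize(im,(390,300),interpolation=cv2.INTER_CUBIC))
snap()
for d in (.045,.08,.12):
    f=env.move_l([*(s+u*d),0.085],speed=.05,f_stop=15); print(d,f,env.get_tcp_pos(),env.get_force()); snap()
cv2.imwrite("pics/m4.png",np.vstack([np.hstack(ims[:2]),np.hstack(ims[2:])]))
print(env.get_time_s())
E
```

```text
0.0006668844241088739
False [0.4086 0.299  0.0856]
0.045 False [0.4521 0.2924 0.085 ] [-0.6008  0.6786  0.8401]
0.08 False [0.4868 0.2875 0.0849] [-0.4712 -0.2815 -0.6786]
0.12 False [0.5264 0.282  0.0849] [-0.255   0.008  -0.7269]
16.3583
```

View pics/m4.png

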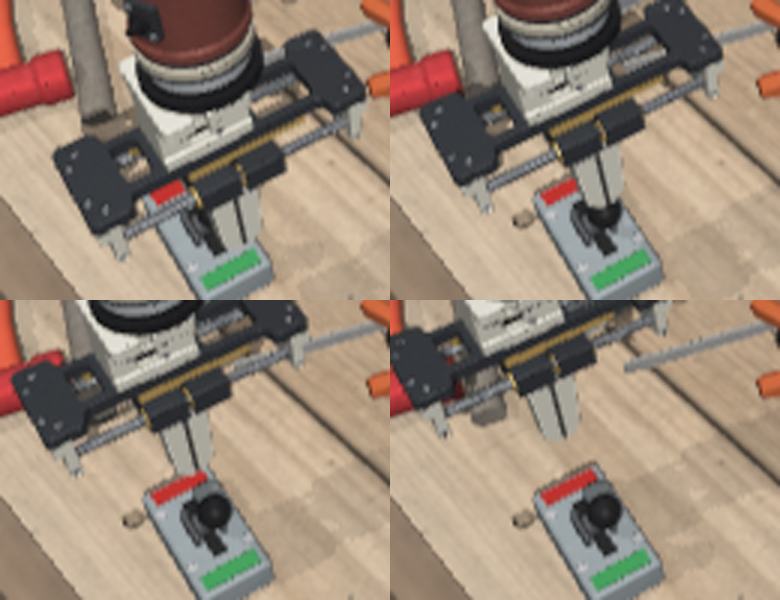

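```bash
python3 - <<'E'
from h import *
S=read_camera("scene");T=read_camera("top");W=read_camera("wrist")
p=env.get_tcp_pos()
print(p,proj(S,p),proj(T,p),proj(W,p),env.get_tcp_rot())
print(proj(W,[[.450,.292,.097],[.533,.281,.097]]))
ims=[]
for C,n in((S,0),(T,0)):
    u,v=proj(C,p)[0]; x,y=int(u)-50,int(v)-40
    im=C["color"][y:y+80,x:x+100]; im=cv2.resize(im,(400,320),interpolation=cv2.INTER_CUBIC)
    cv2.circle(im,(int((u-x)*4),int((v-y)*4)),2,(255,0,255),-1); ims.append(im)
im=W["color"].copy()
for q in proj(W,[p,[.450,.292,.097]]):cv2.circle(im,tuple(int(a) for a in q),3,(255,0,255),1)
ims2=cv2.resize(im[:,:],(448,280))
cv2.imwrite("pics/c5.png",np.vstack([np.hstack(ims),np.hstack([ims2,np.zeros((280,352,3),np.uint8)])]))
E
```

```text
[0.5265 0.282  0.0851] [[218.7687 275.4045]] [[233.3083 186.0842]] [[317.8832 223.8423]] [[ 0.9903 -0.1387 -0.0001]
 [-0.1387 -0.9903  0.    ]
 [-0.0001 -0.     -1.    ]]
[[318.9223 328.3364]
 [317.953  220.7116]]
```

View pics/c5.png

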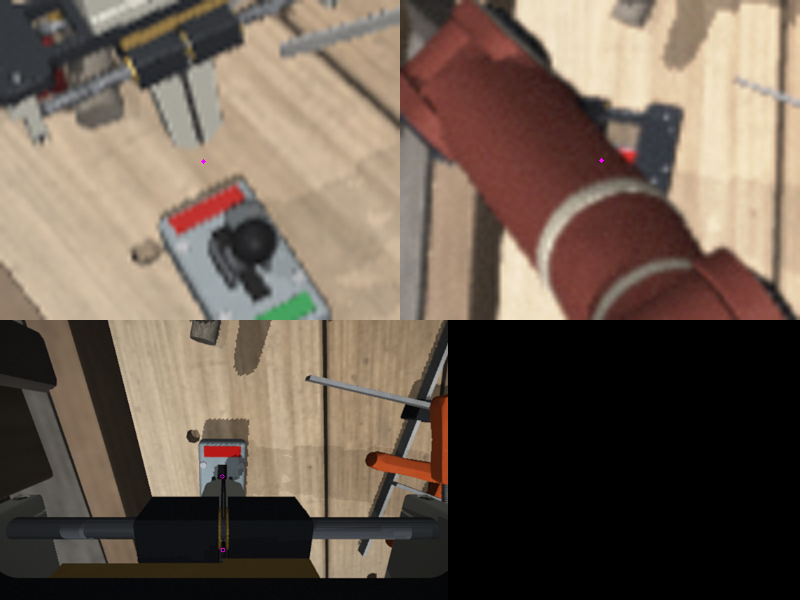

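The wrist view agrees sideways. In the scene view the real fingertip sits about 4 px (roughly 12 mm) above its nominal point, so the fingers skimmed over the ball. I'll repeat the push lower, with a force guard.

```bash
python3 - <<'E'
from h import *
u=np.array([.99,-.139]);s=np.array([.400,.2995])
p=env.get_tcp_pos()
env.move_l([p[0],p[1],0.17],speed=.25)
env.move_l([*s,0.17],speed=.25)
print(env.move_l([*s,0.055],speed=.12,f_stop=8),env.get_tcp_pos())
ims=[]
def snap():
    im=read_camera("scene")["color"][225:325,160:290]; ims.append(cv2.resize(im,(390,300),interpolation=cv2.INTER_CUBIC))
for d in (.05,.075,.1,.115):
    f=env.move_l([*(s+u*d),0.055],speed=.06,f_stop=12); print(d,f,env.get_tcp_pos(),env.get_force()); snap()
    if f: break
cv2.imwrite("pics/m6.png",np.vstack([np.hstack(ims[:2]),np.hstack(ims[2:])]) if len(ims)==4 else np.hstack(ims[-2:]))
print(env.get_time_s())
E
```

```text
False [0.4006 0.2999 0.0555]
0.05 False [0.4492 0.2925 0.0549] [-0.1775 -1.1212  0.5072]
0.075 False [0.4745 0.2888 0.0548] [-0.1801  0.0318  0.5844]
0.1 False [0.4991 0.2854 0.0548] [0.4854 0.3474 1.0317]
0.115 False [0.5116 0.2844 0.0547] [-5.6722  1.3421  2.0822]
21.4833
```

View pics/m6.png

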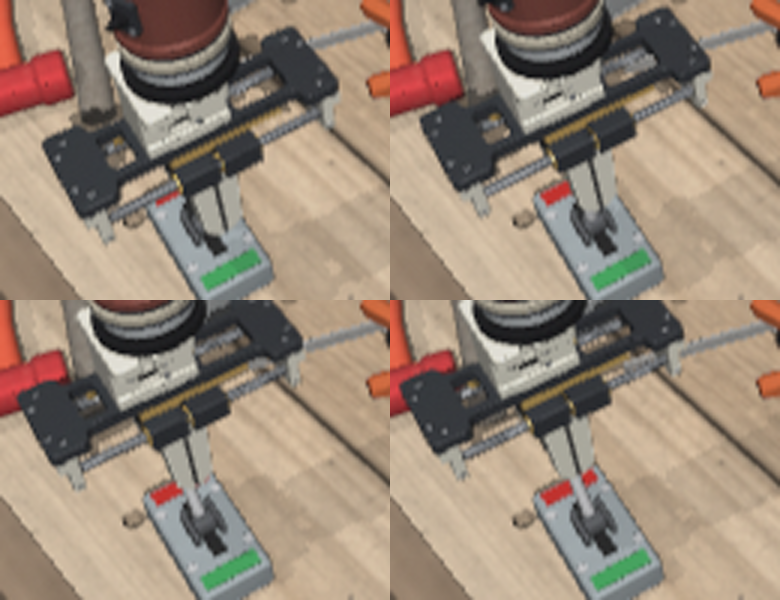

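The last two frames show the lever swung over to red, with a final push of 5.7 N against its stop. I'll retreat, confirm this from ball pixels, and then grip the handle.

```bash
python3 - <<'E'
from h import *
u=np.array([.99,-.139])
p=env.get_tcp_pos()
env.move_l([*(p[:2]-u*.03),0.055],speed=.15)
env.move_l([*(p[:2]-u*.03),0.30],speed=.25)
C=read_camera("scene")
for P in ([.450,.292,.097],[.533,.281,.097]):
    x,y=proj(C,P)[0].round().astype(int); print("brightness",C["color"][y-1:y+2,x-1:x+2].mean())
env.grip(0.093)
env.move_ptp([.6225,-.2666,.32],R(102.5))
S=env.move_l([.6225,-.2666,.145],speed=.12,f_stop=10)
print(S,env.get_tcp_pos(),env.get_force())
if not S:
    env.grip(0.0); print(env.get_gripper_width(),env.get_grasp_force(),env.get_force(),env.get_tcp_pos())
print(env.get_time_s(),env.get_q())
E
```

```text
brightness 134.11111111111111
brightness 39.44444444444444
False [ 0.6231 -0.2666  0.1459] [-0.9196 -0.9174 -0.3491]
0.015523336513922903 29.969279766082764 [ 5.3829  1.2429 -2.4221] [ 0.624  -0.2663  0.145 ]
29.6417 [ 42.7403  45.769  -42.3969  78.9177  31.5495  67.1589   9.4548]
```

The lever is off and the handle is held at 15.5 mm with 30 N. Now I'll turn it.

```bash
python3 - <<'E'
from h import *
p=[.6235,-.2664,.145]
for d in np.linspace(102.5,28,8)[1:]:
    j=ik(p,R(d)); env.goto_joints(j); f=env.get_force()
    print(round(d),np.round(f,1),env.get_wrist_torque()[2].round(2),round(env.get_time_s(),1))
    if np.linalg.norm(f)>50: break
env.pause(.3)
print(env.get_tcp_pos(),env.get_grasp_force(),env.get_gripper_width())
vis=[]
for n in("scene","top","wrist"):
    C=read_camera(n);im=C["color"];b,g,r=[im[...,i].astype(int) for i in range(3)]
    m=((r>120)&(g<60)&(b<60)).astype(np.uint8)
    k,_,st,ce=cv2.connectedComponentsWithStats(m)
    for i in range(1,k):
        if st[i,4]>12:
            P=atz(C,*ce[i],.119)
            if np.hypot(P[0]-.6225,P[1]+.2666)<.13:
                v=P[:2]-[.6225,-.2666]; print(n,ce[i],st[i,4],P,np.degrees(np.arctan2(v[1],v[0])),np.hypot(*v))
    if n!="wrist":
        x,y=proj(C,[.57,-.29,.1])[0].astype(int); vis.append(cv2.resize(im[y-40:y+40,x-50:x+50],(400,300),interpolation=cv2.INTER_CUBIC))
    else: vis=[np.hstack(vis),np.hstack([cv2.resize(im,(480,300)),np.zeros((300,320,3),np.uint8)])]
cv2.imwrite("pics/end.png",np.vstack(vis))
E
```

```text
92 [ 1.7 -0.1 -2. ] -0.12 29.9
81 [ 2.7  0.2 -1.8] -0.01 30.2
71 [ 1.8 -0.1 -1.6] -0.1 30.5
60 [0.1 0.9 0.2] -0.05 30.7
49 [-0.4  0.6  0.3] -0.04 31.0
39 [-1.   1.3 -0.1] -0.07 31.3
28 [-1.9  1.9  2.4] -0.05 31.6
[ 0.6228 -0.2659  0.145 ] 30.01086562871933 0.015841984070119004
top [396.8966 176.1724] 29 [ 0.5637 -0.2862  0.119 ] -161.55204136424834 0.062013342601552855
wrist [213.2273 247.2273] 22 [ 0.5556 -0.2041  0.119 ] 136.96454227321306 0.09151759361313411
```

View pics/end.png

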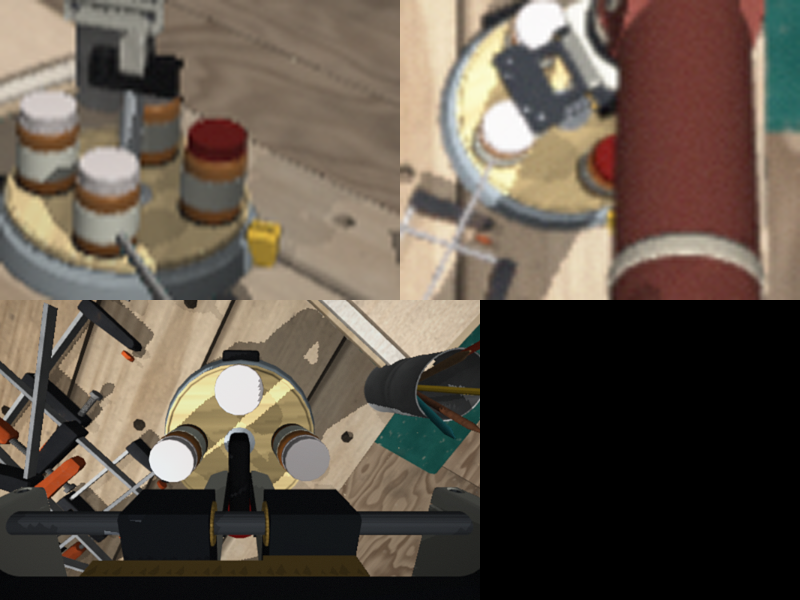

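```bash
python3 - <<'E'
from h import *
W=read_camera("wrist");S=read_camera("scene")
w=W["color"]; m=(w.min(2)>165).astype(np.uint8); m[270:]=0
P=np.array([atz(W,*q,.124)[:2] for q in((318.7,120),(229.3,214.7),(410.7,210.7))])
ax=(P[1]+P[2])/2; v=P-ax; print("axis",ax,np.degrees(np.arctan2(v[:,1],v[:,0]))+[0,-90,90],np.hypot(*v.T))
x,y=proj(S,[.57,-.29,.1])[0].astype(int)-[50,40]
f=lambda a,b,z:atz(S,x+a/4,y+b/3.75,z)[:2]
r=f(217,132,.124); l=f(48,105,.124); a=f(110,165,.124); p=f(264,232,.034)
print("scene red",r,"whites",l,a,"ptr",p)
E=[.6225,-.2666]
d=r-l
print("red-left chord deg",np.degrees(np.arctan2(d[1],d[0])),"a->ptr", np.degrees(np.arctan2(*(p-np.array(E))[::-1])))
print(env.get_time_s(),env.get_grasp_force(),np.abs(env.get_qd()).max())
E
```

```text
axis [ 0.6243 -0.2663] [28.7539 29.3796 29.3796] [0.0693 0.0702 0.0702]
scene red [ 0.559  -0.2947] whites [ 0.6797 -0.2272] [ 0.5841 -0.1994] ptr [ 0.5135 -0.3122]
red-left chord deg -150.76884648978304 a->ptr -157.28595907084363
32.1167 30.011892020702362 0.09912622421269819
```

```bash
python3 -c "
from h import *
env.pause(.5); print(env.get_grasp_force(),env.get_time_s()); print(close_job())"
```

```text
30.011623799800873 32.6167
the job is handed in; nothing more can be done
None
```

I handed the job in at 32.6 s: the isolator lever is at red, the red-lidded jar measures within about 1° of the pointer line, and the gripper is still holding the carousel handle with 30 N; the judge's result was not reported.

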